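# Pack a specimen cradle snug with spacer plates

### The arm

A 6-joint arm with a two-finger parallel gripper is mounted at the origin on a cart in front of the work surface, level with it; the furniture and walls round the work are solid. World frame = base frame: x ahead of the robot, y to its left, z up, the work surface at z = 0. Lengths are in m, angles in rad, forces in N, time in s.
With the tool pointing down it reaches from about 0.275 to 1 m from the base axis. Payload 8.4 kg.
Tool frame: the origin (TCP) lies on the centre line of the jaws, within the pads' length; the fingertips stand 17 mm ahead of it and the grasp point (between the pads) lies 2 mm behind it (bot.tcp_to_tips is the y of the fingertips in the tool frame, in m); y points along the fingers, z is the direction in which the jaws open and shut, and the axes are right-handed (so a half turn about y gives the same grasp; the last joint's range is limited). The gripper opens to 85 mm and grips with 20 to 120 N. Pads are 22 mm wide; open, the fingers measure 114 mm over their backs; the gripper's body (76 mm by 85 mm) begins 54 mm behind the grasp point. The pads swing forward as they close: fully open they stand 13 mm farther back than shut.
Start: joints at [-1.194, 0.353, 1.633, -0, 1.155, -0.002], TCP at [0.231, -0.581, 0.248] pointing down, gripper open.
Joint ranges: [-2.63, 2.63], [-0.92, 2.1], [0.06, 2.66], [-1.3, 4.44], [0, 2.69], [-3.02, 3.02]. Speed limits (rad/s): [2.22, 2.22, 2.79, 3.14, 3.14, 3.14].

### API

Orientations are given as a unit quaternion [x, y, z, w].
In Python, from workcell import bot, hand, kinematics, get_obs, vision, hand_in gives the robot as it stands. The module is installed in compiled form; this text tells all that it offers. Calls block until the motion is done:
- bot.reach(position, orientation): joint-space move of the TCP to a pose.
- bot.servo_line(position, ori=None, velocity=0.15): straight line of the TCP; ori=None keeps the orientation; velocity is the mean speed in m/s.
- bot.goto_joints(angles): joint-space move.
- hand.move_gripper(opening, strength=None): finger opening in m; strength is the grip in N (None keeps the last); returns when the fingers have stopped.
- bot.dwell(seconds).
- kinematics.solve_ik(position, orientation): joint angles nearest the present ones, or None.
- get_obs(): the state.
- vision.read_camera(name): name is "side" or "top"; returns a dict with "frame" (480x640x3 uint8, red, green, blue), "intrinsics" (3x3 intrinsics, pixels), "view" (4x4, takes a point from world to camera coordinates). Camera axes: x right, y down, z forward; pixel columns grow to the right and rows downward; lengths in m; the calibration is good to about 2 mm. A picture is of the moment at which its call begins. There is no depth.
A pose or a line that the arm cannot do raises bot.IKError and nothing moves.
- hand_in(): hands the job in, once; it reports no verdict.
The state is a dict: "time_s": time; "joint_pos": joint angles; "joint_vel": joint speeds; "joint_efforts": joint torques, N m; "position": TCP position; "orientation": TCP orientation; "wrist_force": force on the tool from outside, world axes, zero at the start; "ft_torque": the same for the moment, N m; "gripper_width": finger opening in m.
Only numpy, scipy, OpenCV 4.12 (cv2) and the standard library are available. Lean on these libraries where they do the work, as an engineer would, in place of code of your own. Each camera call takes 0.05 s, during which the arm holds its last target. There are 200 camera calls.

### The job

The grey specimen block in the aluminium cradle can slide about: fill the gap between it and the cradle's free end stop by standing the wooden spacer plates upright on the table in that gap, thickness along the gap, until it is snug and no further plate would go in. Depending on which block is in the cradle this takes one plate or both; a plate that is not needed stays outside, clear of the cradle, and the block stays in its place.

Things in the scene. Friction and masses are not known exactly. Their poses are not given: they have to be found in the camera images.
- cradle_centre (a point): centre, at table height, of a fixed bottomless aluminium frame, axes as the world's; inside 64 mm along x, 85 mm along y. Rails 12 mm high; end stops 36 mm high and wide, inner faces at y +42.5 and -42.5 mm. A block sits at the +y stop (0.5 mm clearance), its other face at y = -18 mm (thick block: 24.5 mm gap) or +2 mm (thin: 44.5 mm gap); the gap ends at the -y stop
- thick_block_centre (a point): centre (18 mm up) of the thicker of two loose grey blocks: 60 mm along y (thin one 40), 36 mm high, body 36 mm wide, foot flange 60 mm wide and 10 high, 250 g. It is either in the cradle (centre 12 mm to +y of the cradle's centre) or on the table 10 cm or more away: then the thin block is in the cradle
- spacer_1_centre (a point): centre (30 mm up) of one of two like wooden spacer plates, standing loose on the table: 44 mm wide (its x), 20 mm thick (its y), 60 mm tall (its z, up), long edges rounded by 3 mm, about 50 g. Best taken from above across the 44 mm width, in the upper half
- spacer_2_centre (a point): centre (30 mm up) of one of two like wooden spacer plates, standing loose on the table: 44 mm wide (its x), 20 mm thick (its y), 60 mm tall (its z, up), long edges rounded by 3 mm, about 50 g. Best taken from above across the 44 mm width, in the upper half
Not all that is in view belongs to the job. What is shaped like the part that bears thick_block_centre but orange, purple or yellow is not meant.

How it is judged:
At the end, for the whole second after the job is handed in: Thick block in place: one plate in the gap (centre 22-38 mm to -y of the cradle centre), the other over 80 mm away, block within 10 mm. Thin block: both plates in the gap (2-38 mm). Seated plates: within 15 mm across, centre under 37 mm high, upright within 0.2 rad, at rest (linear speed of each of spacer_1, spacer_2 below 0.02 m/s and ((y of thick_block_centre in the frame of cradle_centre between 0.002 and 0.022 m and x of thick_block_centre in the frame of cradle_centre between -0.015 and 0.015 m and height (world z) of thick_block_centre below 0.024 m and y of spacer_1_centre in the frame of cradle_centre between -0.038 and -0.022 m and x of spacer_1_centre in the frame of cradle_centre between -0.015 and 0.015 m and height (world z) of spacer_1_centre below 0.037 m and angle between spacer_1_centre's own z axis and vertical below 0.2 rad and horizontal distance between spacer_2_centre and cradle_centre above 0.08 m) or (y of thick_block_centre in the frame of cradle_centre between 0.002 and 0.022 m and x of thick_block_centre in the frame of cradle_centre between -0.015 and 0.015 m and height (world z) of thick_block_centre below 0.024 m and y of spacer_2_centre in the frame of cradle_centre between -0.038 and -0.022 m and x of spacer_2_centre in the frame of cradle_centre between -0.015 and 0.015 m and height (world z) of spacer_2_centre below 0.037 m and angle between spacer_2_centre's own z axis and vertical below 0.2 rad and horizontal distance between spacer_1_centre and cradle_centre above 0.08 m) or (horizontal distance between thick_block_centre and cradle_centre above 0.1 m and y of spacer_1_centre in the frame of cradle_centre between -0.038 and -0.002 m and x of spacer_1_centre in the frame of cradle_centre between -0.015 and 0.015 m and height (world z) of each of spacer_1_centre, spacer_2_centre below 0.037 m and angle between each of spacer_1_centre, spacer_2_centre's own z axis and vertical below 0.2 rad and y of spacer_2_centre in the frame of cradle_centre between -0.038 and -0.002 m and x of spacer_2_centre in the frame of cradle_centre between -0.015 and 0.015 m))); the robot touches nothing.
It also fails if it takes over 46 s, if anything falls off the work surface, if the arm or the gripper's body presses on something with over 40 N, if the wrist force passes 120 N, or if a joint passes its speed limit or range.

## Working session

There is one attempt and no reset: what is moved stays moved. The work goes in short steps, each a Python script; the robot and the scene stay as the last script left them, time stands still between calls to the robot, and variables do not carry over. Pictures are saved under pics/ and viewed, about 8 in all and at most 12, crops included, and the job is handed in when it is done.

```bash
mkdir -p pics
python3 - <<'E'
from workcell import bot,hand,vision,get_obs
import cv2,numpy as np
for n in("top","side"):
    d=vision.read_camera(n); cv2.imwrite(f"pics/{n}0.png",d["frame"][:,:,::-1]); np.savez(f"pics/{n}0.npz",**d)
    print(n,d["intrinsics"].round(1).tolist(),d["view"].round(4).tolist())
o=get_obs();print(o["time_s"],o["position"],o["orientation"],o["gripper_width"],bot.tcp_to_tips)
E
```

```text
top [[612.5, 0.0, 335.9], [0.0, 612.5, 243.3], [0.0, 0.0, 1.0]] [[-0.0117, -0.9999, -0.002, -0.2164], [-0.998, 0.0118, -0.0628, 0.5878], [0.0628, 0.0013, -0.998, 1.4008], [0.0, 0.0, 0.0, 1.0]]
side [[515.8, 0.0, 322.5], [0.0, 515.8, 234.9], [0.0, 0.0, 1.0]] [[0.8968, -0.4424, 0.0067, -0.5984], [-0.39, -0.7974, -0.4605, 0.0651], [0.209, 0.4103, -0.8877, 1.0041], [0.0, 0.0, 0.0, 1.0]]
0.1 [ 0.23095192 -0.58031109  0.24762777] [-0.13320206  0.69490964 -0.69401689  0.13303519] 0.08556788658827306 0.017
```

View pics/top0.png

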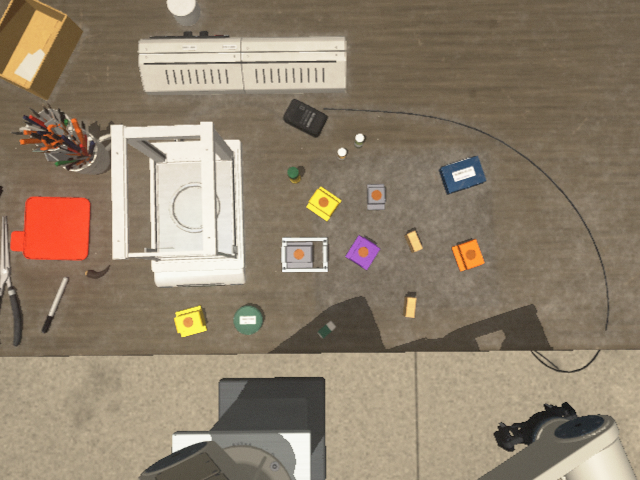

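View pics/side0.png

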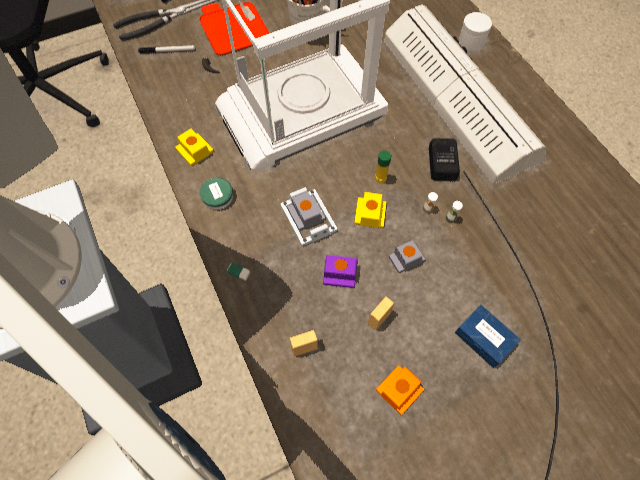

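The top view shows the cradle at (304,254) and grey blocks in it (299,254) and loose at (376,195). The plates are at (415,240) and (411,307). The yellow, purple and orange blocks are decoys. Next I'll enlarge the cradle and plates to see which grey block is which.

Run:
```python
import cv2,numpy as np
t=cv2.imread("pics/top0.png")
a=cv2.resize(t[180:325,270:440],None,fx=4,fy=4,interpolation=cv2.INTER_CUBIC)
cv2.imwrite("pics/crop_top.png",a)
s=cv2.imread("pics/side0.png")
cv2.imwrite("pics/crop_side.png",cv2.resize(s[180:365,270:430],None,fx=3.2,fy=3.2,interpolation=cv2.INTER_CUBIC))
```

```text
(no output)
```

View pics/crop_top.png

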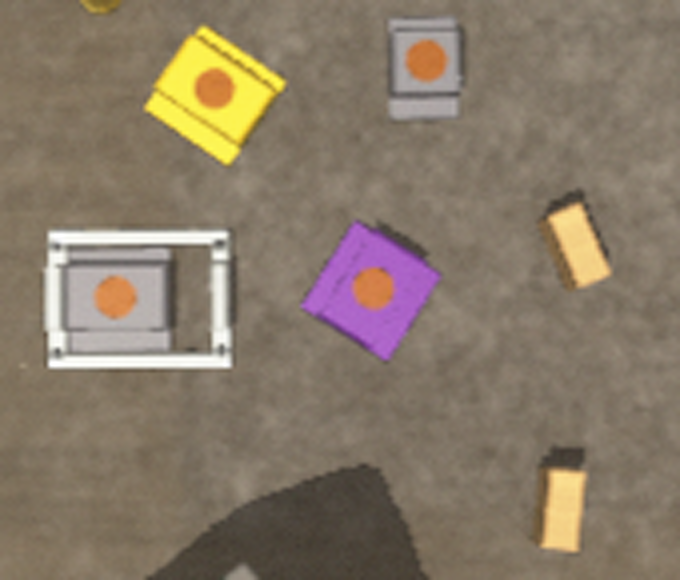

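View pics/crop_side.png

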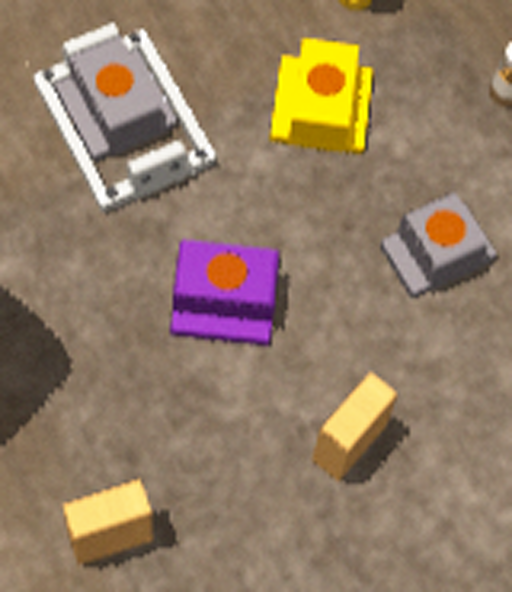

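The block in the cradle is about 26 px long (58 mm), so it is the thick one. The loose grey block at crop (426,60) is about 17.5 px (39 mm), so it is the thin one. The task therefore needs exactly one plate. I'll use the one at top (411,307), since it is nearly aligned with the axes, and leave the other where it is. Now I'll measure.

```bash
cat > h.py <<'E'
import numpy as np,cv2
def ray(d,u,v,z):
    K,V=d["intrinsics"],d["view"]; R,t=V[:3,:3],V[:3,3]
    c=-R.T@t; r=R.T@np.linalg.inv(K)@np.array([u,v,1.]); return c+r*(z-c[2])/r[2]
def proj(d,p):
    q=d["intrinsics"]@(d["view"]@np.r_[p,1])[:3]; return q[:2]/q[2]
E
python3 - <<'E'
from h import *
D={n:np.load(f"pics/{n}0.npz") for n in("top","side")}
# orange dot on cradle block
for n,(u0,u1,v0,v1) in dict(top=(285,313,244,266),side=(294,318,196,216)).items():
    d=D[n];h=cv2.cvtColor(d["frame"],cv2.COLOR_RGB2HSV)[v0:v1,u0:u1]
    m=((h[...,1]>120)&(h[...,0]<18)&(h[...,2]>120)); v,u=np.nonzero(m)
    print(n,"dot",m.sum(),u.mean()+u0,v.mean()+v0,ray(d,u.mean()+u0,v.mean()+v0,.036).round(4))
d=D["top"];f=d["frame"]; g=cv2.cvtColor(f,cv2.COLOR_RGB2GRAY).astype(int)
print("row profile cols 280-332",g[249:260,280:332].mean(0).round().astype(int).tolist())
print("col profile stop rows 234-276",g[234:276,323:326].mean(1).round().astype(int).tolist())
print("col profile block rows 234-276",g[234:276,304:311].mean(1).round().astype(int).tolist())
h=cv2.cvtColor(f,cv2.COLOR_RGB2HSV)
for c in((415,240),(411,307)):
    u0,v0=c[0]-18,c[1]-20; a=h[v0:v0+40,u0:u0+36]
    for thr in(185,200,215):
        m=((a[...,1]>80)&(a[...,0]<28)&(a[...,2]>thr)).astype(np.uint8)
        n,l,st,ce=cv2.connectedComponentsWithStats(m); k=1+st[1:,4].argmax()
        pts=np.argwhere(l==k)[:,::-1]+[u0,v0]
        w=np.array([ray(d,u,v,.06)[:2] for u,v in pts])
        b=cv2.minAreaRect(w.astype(np.float32)*1000)
        _,_,vt=np.linalg.svd(w-w.mean(0))
        print(c,thr,len(pts),"mean",w.mean(0).round(4),"rect",[np.round(q,1) for q in b],"axis deg",np.degrees(np.arctan2(vt[0,1],vt[0,0])).round(1))
E
```

```text
top dot 77 298.5064935064935 253.72727272727272 [ 0.5612 -0.1375  0.036 ]
side dot 97 305.2783505154639 204.63917525773195 [ 0.5608 -0.1374  0.036 ]
row profile cols 280-332 [114, 184, 235, 242, 222, 149, 130, 169, 181, 180, 180, 180, 180, 177, 168, 159, 157, 154, 153, 157, 159, 160, 164, 168, 176, 180, 179, 180, 179, 181, 159, 113, 79, 72, 102, 119, 121, 117, 117, 118, 120, 123, 143, 208, 238, 232, 178, 106, 75, 103, 120, 122]
col profile stop rows 234-276 [133, 130, 125, 156, 246, 228, 132, 124, 183, 237, 228, 153, 200, 228, 226, 225, 226, 229, 229, 224, 225, 226, 226, 226, 226, 226, 225, 224, 222, 237, 238, 233, 178, 140, 166, 233, 245, 235, 126, 126, 123, 122]
col profile block rows 234-276 [117, 115, 108, 138, 240, 242, 236, 105, 161, 176, 163, 101, 132, 177, 177, 177, 177, 177, 176, 176, 175, 174, 176, 177, 177, 178, 177, 170, 143, 181, 182, 183, 178, 147, 144, 242, 244, 238, 107, 115, 113, 114]
(415, 240) 185 172 mean [ 0.5855 -0.3997] rect [array([ 585.5, -399.7]), array([43.7, 20.3]), np.float64(23.6)] axis deg -158.3
(415, 240) 200 159 mean [ 0.5856 -0.3999] rect [array([ 585.6, -400. ]), array([42.7, 18.4]), np.float64(22.1)] axis deg -157.8
(415, 240) 215 147 mean [ 0.5858 -0.4   ] rect [array([ 585.9, -399.9]), array([42.2, 17.5]), np.float64(23.3)] axis deg -157.4
(411, 307) 185 177 mean [ 0.4374 -0.3882] rect [array([ 437.5, -388.2]), array([20. , 43.3]), np.float64(82.6)] axis deg 173.4
(411, 307) 200 160 mean [ 0.4375 -0.3884] rect [array([ 437.5, -388.2]), array([18.2, 43. ]), np.float64(83.1)] axis deg 171.8
(411, 307) 215 151 mean [ 0.4377 -0.3884] rect [array([ 437.7, -388.3]), array([17.2, 42.8]), np.float64(82.5)] axis deg 171.6
```

Both cameras put the cradle block's dot at (0.561, -0.1375), agreeing within 0.4 mm. The stop edge measures y=-0.1924 against -0.192 expected. That puts the gap centre at y≈-0.1798. The chosen plate is at (0.4376, -0.3883), width axis at -7.5°. I'll grasp it and hover over the gap.

```bash
cat >> h.py <<'E'
from scipy.spatial.transform import Rotation as Ro
def quat(th):
    y=np.array([0,0,-1.]);z=np.array([np.cos(th),np.sin(th),0]);return Ro.from_matrix(np.c_[np.cross(y,z),y,z]).as_quat()
E
python3 - <<'E'
from h import *
from workcell import bot,hand,vision,get_obs,kinematics
P=np.array([.4376,-.3883]);G=np.array([.561,-.1798]);th=np.radians(-7.5)
best=None
for k in(0,np.pi):
    a=kinematics.solve_ik([*P,.13],quat(th+k)); b=kinematics.solve_ik([*G,.13],quat(k))
    print(k,a,b)
    if a is None or b is None: continue
    c=abs(np.array(a)-get_obs()["joint_pos"]).max()+abs(np.array(b)-a).max()
    if best is None or c<best[0]: best=(c,k)
k=best[1];print("k",k)
hand.move_gripper(.068,40)
bot.reach([*P,.13],quat(th+k)); bot.servo_line([*P,.041])
print(get_obs()["wrist_force"].round(1))
hand.move_gripper(.03,40); o=get_obs();print(o["gripper_width"],o["wrist_force"].round(1))
bot.servo_line([*P,.15]); bot.reach([*G,.15],quat(k)); bot.servo_line([*G,.115])
bot.dwell(.3);o=get_obs();print(o["time_s"],o["gripper_width"],o["wrist_force"].round(2),o["position"])
d=vision.read_camera("side");np.savez("pics/side1.npz",**d)
cv2.imwrite("pics/s1.png",cv2.resize(d["frame"][130:260,250:390,::-1],None,fx=4.5,fy=4.5,interpolation=cv2.INTER_CUBIC))
E
```

```text
0 [-7.28340388e-01  4.28669765e-01  1.81838662e+00 -4.44089210e-16
  8.94536265e-01 -5.97440694e-01] [-3.12701849e-01  4.34046853e-01  1.80935569e+00 -4.44089210e-16
  8.98190113e-01 -3.12701849e-01]
3.141592653589793 [-7.28340388e-01  4.28669765e-01  1.81838662e+00 -4.44089210e-16
  8.94536265e-01  2.54415196e+00] [-3.12701849e-01  4.34046853e-01  1.80935569e+00 -4.44089210e-16
  8.98190113e-01  2.82889081e+00]
k 0
[ 0.4 -0.6  0.2]
0.04327945533310981 [-0.9  0.1  7.2]
5.1917 0.0434008565504915 [ 0.46 -0.22 -0.83] [ 0.56144882 -0.18006002  0.11581638]
```

View pics/s1.png

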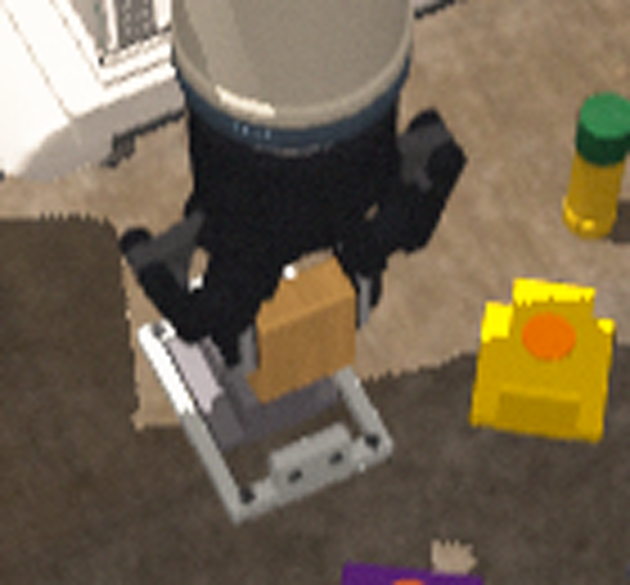

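The plate is held upright, with its lower front corners at crop (258,402) and (355,355). I'll compare those with the predicted corners.

Run:
```python
from h import *
d=np.load("pics/side1.npz")
for z in(.072,.075):
    for sx in(-1,1): print(z,sx,((proj(d,[.5614+sx*.022,-.19006,z])-[250,130])*4.5).round(1))
# measured corners at z .075
for c in((258,402),(355,355)): print(ray(d,250+c[0]/4.5,130+c[1]/4.5,.0745).round(4))
```

```text
0.072 -1 [254.6 408.2]
0.072 1 [348.4 368.3]
0.075 -1 [254.5 404.7]
0.075 1 [348.5 364.7]
[ 0.5414 -0.1893  0.0745]
[ 0.5882 -0.1868  0.0745]
```

Within the tolerance of reading corners on rounded edges, this matches the prediction. I'll lower it in steps with a force guard.

Run:
```python
from h import *
from workcell import bot,hand,vision,get_obs
G=[.561,-.1798]
bot.servo_line([*G,.085],velocity=.08);f0=get_obs()["wrist_force"]
for z in np.arange(.079,.0409,-.006).tolist()+[.042]:
    bot.servo_line([*G,z],velocity=.03);o=get_obs();f=o["wrist_force"]-f0
    print(round(z,3),o["position"].round(4),f.round(1))
    if np.linalg.norm(f)>10: print("contact");break
d=vision.read_camera("side");np.savez("pics/side2.npz",**d);print(get_obs()["time_s"])
cv2.imwrite("pics/s2.png",cv2.resize(d["frame"][150:260,260:370,::-1],None,fx=5,fy=5,interpolation=cv2.INTER_CUBIC))
```

```text
0.079 [ 0.5609 -0.1798  0.079 ] [-1.   0.1 -1.1]
0.073 [ 0.5608 -0.1797  0.0727] [-0.1 -0.3 -0.4]
0.067 [ 0.5608 -0.1797  0.0667] [ 0.5 -0.1 -0.3]
0.061 [ 0.5608 -0.1797  0.0607] [-0.7  0.4  0.2]
0.055 [ 0.5608 -0.1797  0.0547] [-0.   0.1  0.2]
0.049 [ 0.5608 -0.1797  0.0487] [-0.2 -0.1 -0.3]
0.043 [ 0.5608 -0.1797  0.0427] [-0.6 -0.2 -0.1]
0.042 [ 0.561  -0.1798  0.0423] [-1.5  0.8  5.3]
8.5167
```

View pics/s2.png

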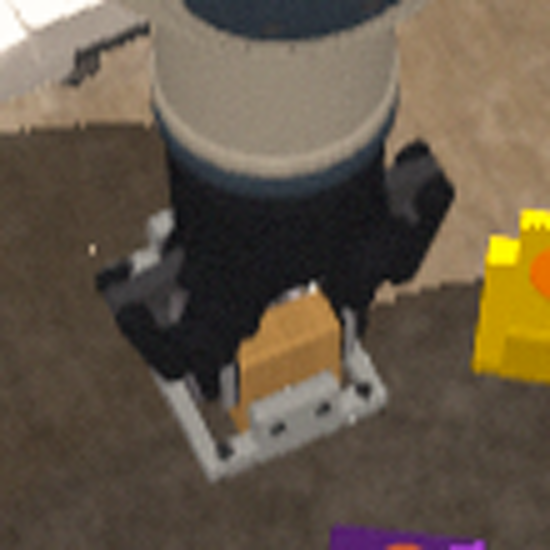

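The plate is down inside the gap, behind the stop at crop (290,405). Contact came at table height (TCP 42 mm, +5 N), with no contact on the way in. I'll release, back off, and check.

Run:
```python
from h import *
from workcell import bot,hand,vision,get_obs
hand.move_gripper(.060); bot.dwell(.2)
bot.servo_line([.561,-.1798,.15],velocity=.12); bot.reach([.40,-.42,.22],quat(0)); bot.dwell(.3)
o=get_obs();print(o["time_s"],o["wrist_force"].round(1),o["gripper_width"])
D={n:vision.read_camera(n) for n in("top","side")}
t=cv2.resize(D["top"]["frame"][225:285,270:340,::-1],(560,480),interpolation=cv2.INTER_CUBIC)
s=cv2.resize(D["side"]["frame"][175:255,265:345,::-1],(240,240),interpolation=cv2.INTER_CUBIC)
c=np.zeros((480,800,3),np.uint8);c[:,:560]=t;c[:240,560:]=s
c[240:,560:]=cv2.resize(D["top"]["frame"][...,::-1],(240,240));cv2.imwrite("pics/f.png",c)
d=D["top"];h=cv2.cvtColor(d["frame"],cv2.COLOR_RGB2HSV)
for z,(u0,u1,v0,v1),nm in((.06,(308,328,240,268),"plate"),(.06,(395,435,220,262),"spare"),(.036,(285,308,244,266),"dot")):
    a=h[v0:v1,u0:u1];m=((a[...,1]>(120 if nm=="dot" else 70))&(a[...,0]<28)&(a[...,2]>(120 if nm=="dot" else 150)))
    w=np.array([ray(d,u+u0,v+v0,z)[:2] for v,u in np.argwhere(m)]).reshape(-1,2)
    print(nm,len(w),w.mean(0).round(4),(w.mean(0)-[.561,-.1495]).round(4),cv2.minAreaRect((w*1000).astype(np.float32)))
```

```text
11.5167 [-0.2  0.4  0.3] 0.06006106662805718
plate 190 [ 0.5625 -0.1799] [ 0.0015 -0.0304] ((562.3785400390625, -179.49424743652344), (20.237709045410156, 42.76168441772461), 89.41455841064453)
spare 189 [ 0.5856 -0.4002] [ 0.0246 -0.2507] ((585.6597290039062, -400.12384033203125), (45.55580520629883, 21.256389617919922), 23.63946533203125)
dot 77 [ 0.5609 -0.1377] [-0.0001  0.0118] ((561.7207641601562, -137.5408477783203), (20.59239959716797, 20.592147827148438), 89.3225326538086)
```

View pics/f.png

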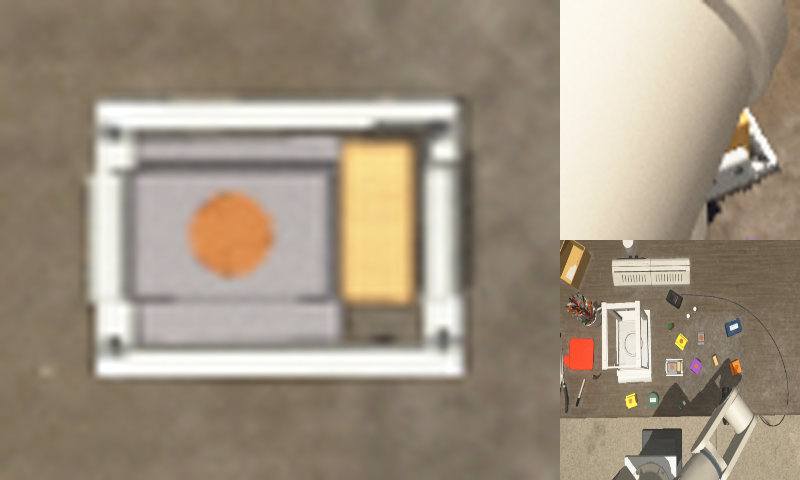

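The plate stands square in the gap at crop (377,222). The block is unmoved at (230,234), the spare plate is 25 cm away, and the arm touches nothing. Handing in.

```bash
python3 -c "
from workcell import hand_in
hand_in()"
```

```text
the job is handed in; nothing more can be done
```

The thick block was in the cradle, so the job needed one plate. I stood that plate upright in the gap, left the other where it was, and handed the job in. The robot clock read about 11.5 s at the last check.

- **Which block:** its visible top measured 55–58 mm long, short of the nominal 60 mm, probably because of edge chamfers. The loose grey block measured about 39 mm, so it is the thin one.
- **Insertion:** the plate went in with about 1 N or less of side force until it met the table. The only contact was about 5 N at table height.
- **Seated plate (top camera):** its centre is 30.4 mm to -y of the cradle centre and 1.5 mm off across. Its top face measures 20 × 43 mm and sits square, so it is upright.
- **Block and spare:** the block's centre is 11.8 mm to +y, unmoved within measurement. The spare plate is 25 cm from the cradle.
- **Robot:** it is clear of everything, and the wrist force is about zero.

**Weaker checks:**
- In the hover picture from the side camera, plate corners I read by eye were about 2 mm off the prediction. I put that down to the rounded edges, and the plate then went in cleanly.
- The last side view was mostly blocked by the arm, so the final check rests on the top camera.

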